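Straighten the dessert cups with the track bar

TASK

Slide the straightening bar along its T-track to the open end, where the lips are cut away, and lift it off. Holding the bar, push the three dessert cups on the grey board up against the ledge with the blade, not with the fingers, so that all three stand in one straight row touching it. Then draw the bar back and leave it standing upright on the board, touching no cup; keep the cups upright and leave everything else on the table where it is.

Things in the scene. Friction and masses are not known exactly. Their poses are not given: they have to be found in the camera images.
- track: Fixed aluminium T-track on the table, 240 long x 44 wide x 16 high. Origin on the table; x along the slot, z up. Channel floor z = 4, 32 wide. Overhanging lips (underside z = 12, top 16, slot 16 wide) from x = -50 to +102; dark stop closes the far (+x) end. From x = -50 to the open end at x = -130, nearer the robot, the lips are cut away, leaving floor and 4 high kerbs. All in mm.
- open_end (a point): Point on the T-track's channel floor at track x = -85 mm, y = 0, z = 4 mm: a bar whose origin is here is clear of the lips and can be lifted. Axes as the track's. (A thin dark strip, 75 mm wide, lies flat under the whole track).
- bar: Straightening bar, 0.15-0.3 kg, captive in the track (2 mm play, dry friction). Origin: centre of the foot's underside, 4 mm above the table in the track; x along the slot as the track's x, y along the bar, z up. In mm: foot 50 (x) x 28 x 5, neck 10 wide to z = 14, shoe 50 x 60 at z = 14-22, wooden blade 200 (y) at x = 15-25, z = 20-50. Total height 100. Stands by itself.
- grip (a point): Middle of the bar's upright wooden handle plate, at bar x = +20, y = 0, z = +80 mm. The plate is 50 wide (y), 10 thick (x), from z = 50 to 100 mm, above the middle of the blade; grip it across its thickness (bar x). Axes as the bar's.
- front (a point): Middle of the blade's flat pushing face, at bar x = +25, y = 0, z = +35 mm. The front faces of blade, shoe and foot are flush in this plane; bar x points out of it. Axes as the bar's.
- board: Fixed grey packing board, 230 mm (x, -120 to +110) by 240 mm (y), upper face at z = 6 mm. A dark wooden ledge 10 mm thick runs along its far (+x) edge, top at z = 24 mm, robot-side face at x = +100 mm. Origin on the table under the board; z up. Board and track may change sides (left or right of the robot) from start to start.
- ledge (a point): Middle of the foot of the ledge's robot-side face: board x = +100 mm, y = 0, z = 6 mm. Axes as the board's (x points into the ledge, y along it). A cup touching the ledge has its centre at x = -31 mm here.
- cup0: The right-hand (board -y) dessert cup on the board: closed cylinder 62 mm in diameter, 42 mm high, 0.08 to 0.17 kg, brown with a pale lid; it takes 0.5 to 2 N to slide. Origin at the centre of its underside. At the start it stands 15 to 55 mm short of the ledge, about -70 mm along it from the middle.
- cup1: The middle dessert cup on the board: closed cylinder 62 mm in diameter, 42 mm high, 0.08 to 0.17 kg, brown with a pale lid; it takes 0.5 to 2 N to slide. Origin at the centre of its underside. At the start it stands 15 to 55 mm short of the ledge, about 0 mm along it from the middle.
- cup2: The left-hand (board +y) dessert cup on the board: closed cylinder 62 mm in diameter, 42 mm high, 0.08 to 0.17 kg, brown with a pale lid; it takes 0.5 to 2 N to slide. Origin at the centre of its underside. At the start it stands 15 to 55 mm short of the ledge, about 70 mm along it from the middle.
- spare_low: Bystander: a spare dessert cup like those of the row, 62 mm in diameter and 42 mm high, standing on the table between board and track; origin at the centre of its underside. Leave it alone.
- tape: Bystander: an upright-axis roll of tape, 90 mm in diameter and 45 mm high, on the table between board and track; origin at the centre of its underside. Leave it alone.
- carton: Bystander: a small carton 90 x 60 x 70 mm high; origin at the centre of its underside. Leave it alone.
- mug: Bystander: a white mug, 76 mm in diameter and 90 mm high; origin at the centre of its underside. Leave it alone.
- jar: Bystander: a closed jar, 60 mm in diameter and 85 mm high; origin at the centre of its underside. Leave it alone.
- spare_side: Bystander: another spare dessert cup, to the robot's right (62 mm in diameter, 42 mm high); origin at the centre of its underside. Leave it alone.
Things that resemble listed ones, but are neither listed nor needed, are in the scene too. Leave any red look-alike of the bar alone.

How it is judged:
By the outcome, as a careful person would: the job done as asked, in the order asked, and still so for the second after the job is handed in, with the robot touching nothing.
It also fails if it takes over 58 s, if anything falls off the work surface, if the arm or the gripper's body presses on something with over 40 N, if the wrist force passes 120 N, or if a joint passes its speed limit or range.

ROBOT

A 6-joint arm with a two-finger parallel gripper is mounted at the origin on the work surface. World frame = base frame: x ahead of the robot, y to its left, z up, the work surface at z = 0. Lengths are in m, angles in rad, forces in N, time in s.
With the tool pointing down it reaches from about 0.35 to 0.775 m from the base axis. Payload 7.3 kg.
Tool frame: the origin (TCP) lies on the centre line of the jaws, within the pads' length; the fingertips stand 17 mm ahead of it and the grasp point (between the pads) lies 2 mm behind it (robot.tcp_to_tips is the distance from the TCP to the fingertips, in m); z points along the fingers, y is the line along which they close (so a half turn about z gives the same grasp; the last joint's range is limited). The gripper opens to 92 mm and grips with 3 to 60 N. Pads are 19 mm wide; open, the fingers measure 130 mm over their backs; the gripper's body (75 mm by 190 mm) begins 47 mm behind the grasp point.
Start: joints at [-1.353, 0.342, 1.524, -0, 1.275, -0.146], TCP at [0.187, -0.491, 0.244] pointing down, gripper open.
Joint ranges: [-2.53, 2.53], [-0.77, 2.02], [0.04, 2.7], [-1, 4.14], [0.28, 2.66], [-3.11, 3.11]. Speed limits (rad/s): [2.57, 2.57, 3.14, 3.14, 3.14, 3.14].

INTERFACE

Orientations are given as [roll, pitch, yaw] about the fixed x, y, z axes, in that order (R = Rz(yaw) Ry(pitch) Rx(roll)).
In Python, from cell import robot gives the robot as it stands. The module is installed in compiled form; this text tells all that it offers.
- The arm moves only by the tool carry_out, never from a script. Its argument "commands" is a list of rows, each a list of 3 entries, a list of its own where there are three numbers: the shift along the tool's x, y, z in m, then the turn about the tool's z in rad, then the opening, from 0 (shut) to 1 (fully open). In form: [[[dx, dy, dz], yaw, claw], ...]. A call has 1 to 20 rows; each row shifts and turns the commanded pose from where the row before left it, along the tool's axes as they then stand; what a row does not reach is not made up. A row lasts 1/8 s, in which the tool goes at most 62.5 mm and 10.7 degrees, less where a joint would pass 70% of its speed; a pose out of reach is approached as far as the arm can. A call is refused whole if a number of a shift passes 0.0625 or a number of a turn 0.188, either way. A call with a gripper value outside its range is refused whole. The fingers move at their own pace and stop on an object; "newtons" is the grip in N (left out, the last holds). Time passes only in rows, so rows that do not move let the fingers close. It gives the time, the measured TCP pose, the force, the opening and the grip force at its end, in the units of the state.
- robot.observe(): the state, without advancing time (a new reading comes with each control period).
- robot.read_camera(name): name is "scene" or "top" or "wrist"; returns a dict with "pixels" (420x560x3 uint8, red, green, blue), "fx", "fy", "cx", "cy" (pixels), "k1" (the pictures are not rectified: a ray, as slopes to the right and down, at radius r is drawn at 1 + k1 r^2 times it, then the intrinsics apply), "view" (4x4, takes a point from world to camera coordinates); the wrist camera has in their place "T_tool_cam" (4x4, takes a point from camera to tool coordinates, whose origin is the TCP and whose axes are the flange's). Camera axes: x right, y up, looking along -z (the intrinsics and any distortion apply to the point x, -y, -z); pixel columns grow to the right and rows downward; lengths in m; the calibration is good to about 2 mm. A picture is of the moment at which its call begins: read the wrist's pose just before it. There is no depth.
- robot.hand_in(): hands the job in; it is judged then, once.
Trained networks look in a picture, given as the dict that the camera call returned (one of the last four; its "shot" number tells which), for a name from the list of things; names that differ only in an ending like _2 or _b are one class to them, and where a whole thing is asked for, a point or a joint stands for the part that bears it (a point fixed in the world has none). Each returns a list of dicts, best first, with "p" (0 to 1); they miss things now and then, are a little off and sometimes report something else, mostly with a low value. They report only what shows in the picture. A call takes as long as a camera call. They do not tell look-alikes from the thing itself.
- robot.find_in(picture, name): "at" ([column, row] in pixels, amid what is visible of it).
- robot.tip_of(picture, name): "at" ([column, row] in pixels: a listed point, or the origin of a listed thing).
The state is a dict: "time": time; "qpos": joint angles; "qvel": joint speeds; "joint_efforts": joint torques, N m; "tool_pos": TCP position; "tool_rot": TCP orientation; "contact_force": force on the tool from outside, world axes, zero at the start; "torque": the same for the moment, N m; "opening": finger opening in m; "grip_force": force on a finger pad.
Only numpy, scipy, OpenCV 4.12 (cv2) and the standard library are available. Lean on these libraries where they do the work, as an engineer would, in place of code of your own. Each camera call takes 0.05 s, during which the arm holds its last target. There are 200 camera calls.

## Working session

There is one attempt and no reset: what is moved stays moved. The work goes in short steps, Python scripts to look and compute and a tool call to move; the robot and the scene stay as the last step left them, time stands still between calls to the robot, and variables do not carry over. Pictures are saved under pics/ and viewed, at most 10 in all, crops included, and the job is handed in when it is done.

Besides the shell and the picture viewer there is one more tool, called after "Request:" by a JSON object that holds its "fn" and its "kwargs", one argument or row to a line. carry_out: Moves the arm, as the interface text tells. Its arguments: {"type":"object","properties":{"commands":{"type":"array"},"newtons":{"type":"number"}},"required":["commands"]}

```bash
mkdir -p pics; cat > h.py <<'E'
import numpy as np, cv2
from cell import robot
from scipy.spatial.transform import Rotation as R
def cam(name):
    s=robot.observe(); d=robot.read_camera(name)
    if 'view' in d: M=np.linalg.inv(np.array(d['view']))
    else:
        T=np.eye(4); T[:3,3]=s['tool_pos']; r=np.array(s['tool_rot'])
        T[:3,:3]=R.from_euler('xyz',r).as_matrix() if r.size==3 else r
        M=T@np.array(d['T_tool_cam'])
    d['M']=M; return d
def w(d,px,z):
    x,y=(px[0]-d['cx'])/d['fx'],(px[1]-d['cy'])/d['fy']
    u=np.array([x,y]); v=u.copy()
    for _ in range(20): v=u/(1+d['k1']*(v@v))
    r=d['M'][:3,:3]@np.array([v[0],-v[1],-1]); o=d['M'][:3,3]
    return o+r*(z-o[2])/r[2]
def proj(d,p):
    c=np.linalg.inv(d['M'])@np.append(p,1); v=np.array([c[0],-c[1]])/-c[2]
    v=v*(1+d['k1']*(v@v)); return v*[d['fx'],d['fy']]+[d['cx'],d['cy']]
def save(d,n): cv2.imwrite('pics/'+n+'.png',d['pixels'][:,:,::-1])
E
python3 - <<'E'
from h import *
np.set_printoptions(precision=3,suppress=True)
print(robot.observe())
Z=dict(track=0,open_end=.004,bar=.004,grip=.084,front=.039,board=0,ledge=.006,cup0=.006,cup1=.006,cup2=.006,spare_low=0,tape=0,carton=0,mug=0,jar=0,spare_side=0)
for c in ['top','scene']:
    d=cam(c); save(d,c+'0'); print(c,d['M'][:3,3])
    for n,z in Z.items():
        for t in robot.tip_of(d,n)[:3]: print(n,np.round(t['at'],1),round(t['p'],2),w(d,t['at'],z))
E
```

```text
{'time': 0.0, 'qpos': array([-1.353,  0.343,  1.525, -0.   ,  1.275, -0.146]), 'qvel': array([-0.   , -0.002, -0.001, -0.001,  0.001,  0.001]), 'joint_efforts': array([ -0.003, -43.125, -24.422,   0.071,   0.056,  -0.   ]), 'tool_pos': array([ 0.187, -0.49 ,  0.243]), 'tool_rot': array([-3.14 , -0.   ,  0.364]), 'contact_force': array([-0.351, -0.169, -0.469]), 'torque': array([0.011, 0.004, 0.009]), 'grip_force': 0.0, 'opening': 0.09184768241943152}
top [ 0.435 -0.108  1.449]
track [315.6 210.8] 0.68 [ 0.528 -0.204  0.   ]
open_end [309.8 236.4] 0.74 [ 0.45  -0.189  0.004]
bar [374.1 305.9] 0.64 [ 0.248 -0.386  0.004]
grip [372.9 318.3] 0.6 [ 0.224 -0.368  0.084]
grip [316.2 190.5] 0.56 [ 0.58  -0.199  0.084]
front [319.2 190.6] 0.61 [ 0.585 -0.211  0.039]
front [372.6 315.9] 0.57 [ 0.224 -0.376  0.039]
board [182.  202.4] 0.59 [0.542 0.2   0.   ]
board [311.6 234.7] 0.43 [ 0.456 -0.194  0.   ]
ledge [177.9 167.6] 0.55 [0.647 0.216 0.006]
cup0 [181.9 186.4] 0.73 [0.59  0.201 0.006]
cup0 [157.7 199.9] 0.68 [0.547 0.273 0.006]
cup0 [196.5 183.8] 0.65 [0.599 0.157 0.006]
cup1 [181.9 18
[... 1242 characters left out ...]
0.542 0.279 0.006]
cup0 [344.7 299.2] 0.79 [0.589 0.21  0.006]
cup1 [319.8 290.3] 0.93 [0.608 0.149 0.006]
cup1 [378.7 302.3] 0.81 [0.542 0.279 0.006]
cup1 [344.7 299.2] 0.79 [0.589 0.21  0.006]
cup2 [319.8 290.3] 0.93 [0.608 0.149 0.006]
cup2 [378.7 302.3] 0.81 [0.542 0.279 0.006]
cup2 [344.7 299.2] 0.79 [0.589 0.21  0.006]
spare_low [302.4 236.8] 0.61 [0.502 0.011 0.   ]
tape [264.6 260.8] 0.76 [ 0.629 -0.016  0.   ]
tape [322.8 291. ] 0.36 [0.602 0.154 0.   ]
carton [248.4 307.9] 0.79 [0.757 0.045 0.   ]
mug [207.5 272.8] 0.85 [ 0.753 -0.102  0.   ]
mug [268.2 262.1] 0.72 [ 0.625 -0.006  0.   ]
jar [288.6 334.5] 0.93 [0.747 0.163 0.   ]
spare_side [205.3 148.1] 0.95 [ 0.421 -0.463  0.   ]
```

View pics/top0.png

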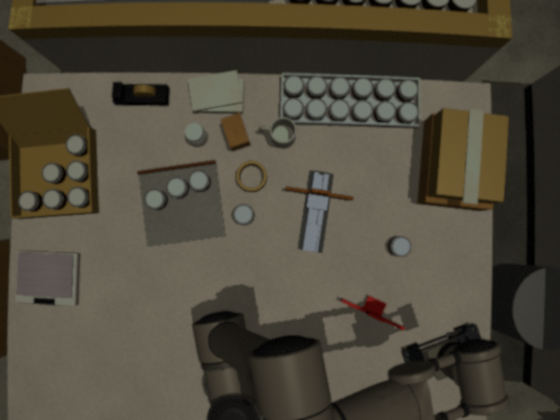

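View pics/scene0.png

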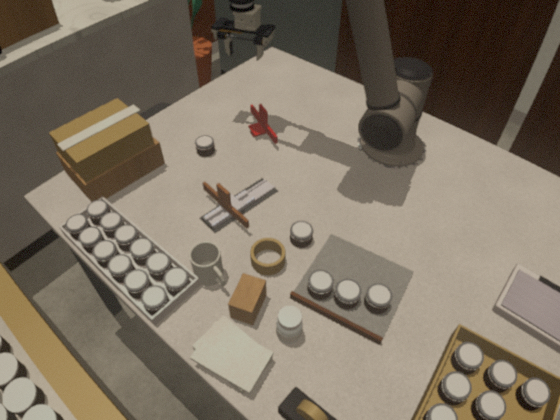

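Request:
{"fn": "carry_out", "kwargs": {
  "commands": [
    [[0.045, -0.014, 0], 0, 1],
    [[0.045, -0.014, 0], 0, 1],
    [[0.045, -0.014, 0], 0, 1],
    [[0.045, -0.014, 0], 0, 1],
    [[0.045, -0.014, 0], 0, 1],
    [[0.045, -0.014, 0], 0, 1],
    [[0.045, -0.014, 0], 0, 1],
    [[0.045, -0.014, 0], 0, 1],
    [[0.045, -0.014, 0], 0, 1],
    [[0, 0, 0], -0.18, 1],
    [[0, 0, 0], -0.18, 1],
    [[0, 0, 0], -0.18, 1],
    [[0, 0, 0], -0.18, 1],
    [[0, 0, 0], -0.18, 1],
    [[0, 0, 0], -0.18, 1],
    [[0, 0, 0], 0, 1]
  ]
}}

```text
time: 3.7
tool_pos: [0.5205, -0.2288, 0.2437]
tool_rot: [-3.142, 0.0, 1.442]
contact_force: [-0.4, -0.7, 0.2]
opening: 0.0917
grip_force: 0.0
```

```bash
cat > look.py <<'E'
from h import *
import sys
np.set_printoptions(precision=4,suppress=True)
def look(c,name,items):
    s=robot.observe(); print(s['tool_pos'],s['tool_rot'],s['time'],s['contact_force'],s['opening'],s['grip_force'])
    d=cam(c); save(d,name)
    for n,z in items.items():
        for t in robot.tip_of(d,n)[:3]: print(n,np.round(t['at'],1),round(t['p'],2),w(d,t['at'],z))
    return d
E
python3 -c "
from look import *
d=look('wrist','w1',dict(track=0,open_end=.004,bar=.004,grip=.084,front=.039))
print(d['M'])"
```

```text
[ 0.5205 -0.2288  0.2437] [-3.1415  0.0001  1.4422] 3.7 [-0.445  -0.6529  0.17  ] 0.09167456068434787 0.0
track [292.2 149.4] 0.82 [ 0.5381 -0.2039  0.    ]
open_end [206.2 153.4] 0.69 [ 0.45   -0.1959  0.004 ]
bar [313.6 153.4] 0.76 [ 0.5593 -0.2102  0.004 ]
grip [343.5 165.6] 0.88 [ 0.5765 -0.2107  0.084 ]
front [344.9 160.7] 0.59 [ 0.5851 -0.2153  0.039 ]
front [312.3 149. ] 0.22 [ 0.5559 -0.2005  0.039 ]
[[ 0.9916  0.1235  0.0392  0.5301]
 [-0.1295  0.9472  0.2934 -0.1502]
 [-0.0009 -0.296   0.9552  0.3852]
 [ 0.      0.      0.      1.    ]]
```

View pics/w1.png

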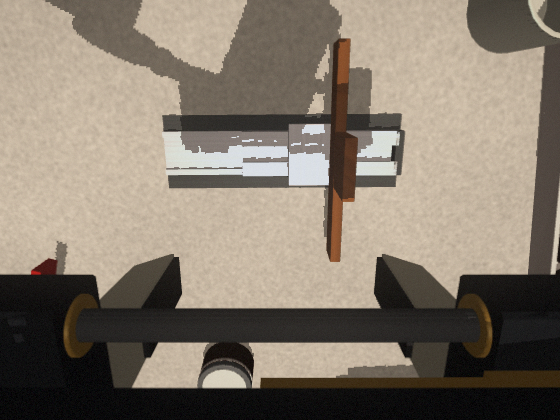

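```bash
cat > m.py <<'E'
from look import *
d=cam('wrist')
for p,z in [((163,115),0),((401,114),0),((396,186),0),((169,187),0),((341,39),.054),((331,39),.054),((329,261),.054),((341,261),.054),((343,201),.104),((356,201),.104),((357,138),.104),((345,134),.104),((289,185),.026),((289,124),.026)]: print(p,w(d,p,z))
E
python3 m.py
```

```text
(163, 115) [ 0.4131 -0.1527  0.    ]
(401, 114) [ 0.651  -0.1828  0.    ]
(396, 186) [ 0.6433 -0.2567  0.    ]
(169, 187) [ 0.4032 -0.2265  0.    ]
(341, 39) [ 0.5873 -0.1121  0.054 ]
(331, 39) [ 0.5791 -0.1111  0.054 ]
(329, 261) [ 0.5599 -0.3086  0.054 ]
(341, 261) [ 0.5715 -0.3101  0.054 ]
(343, 201) [ 0.5709 -0.2347  0.104 ]
(356, 201) [ 0.581 -0.236  0.104]
(357, 138) [ 0.5851 -0.1872  0.104 ]
(345, 134) [ 0.5764 -0.1831  0.104 ]
(289, 185) [ 0.5303 -0.2348  0.026 ]
(289, 124) [ 0.5374 -0.1761  0.026 ]
```

Request:
{"fn": "carry_out", "kwargs": {
  "commands": [
    [[0.013, 0.027, 0.02], 0, 1],
    [[0.013, 0.028, 0.03], 0, 1],
    [[0, 0, 0.04], 0, 1],
    [[0, 0, 0.04], 0, 1],
    [[0, 0, 0.02], 0, 1],
    [[0, 0, 0.012], 0, 1],
    [[0, 0, 0], 0, 0.5],
    [[0, 0, 0], 0, 0],
    [[0, 0, 0], 0, 0],
    [[0, 0, 0], 0, 0],
    [[0, 0, 0], 0, 0],
    [[0, 0, 0], 0, 0]
  ],
  "newtons": 40
}}

```text
time: 5.55
tool_pos: [0.5784, -0.21, 0.0818]
tool_rot: [3.141, 0.0, 1.444]
contact_force: [-0.4, 0.6, -0.6]
opening: 0.0365
grip_force: 0.0
```

Request:
{"fn": "carry_out", "kwargs": {
  "commands": [
    [[0, 0, 0], 0, 0],
    [[0, 0, 0], 0, 0],
    [[0, 0, 0], 0, 0],
    [[0, 0, 0], 0, 0]
  ]
}}

```text
time: 6.05
tool_pos: [0.5783, -0.21, 0.0816]
tool_rot: [-3.142, 0.0, 1.444]
contact_force: [1.3, -0.1, 0.2]
opening: 0.0099
grip_force: 40.0
```

Request:
{"fn": "carry_out", "kwargs": {
  "commands": [
    [[0, -0.005, 0], 0, 0],
    [[0, -0.01, 0], 0, 0],
    [[0, -0.01, 0], 0, 0],
    [[0, -0.01, 0], 0, 0],
    [[0, -0.01, 0], 0, 0],
    [[0, 0, 0], 0, 0]
  ]
}}

```text
time: 6.8
tool_pos: [0.5328, -0.2041, 0.0817]
tool_rot: [-3.141, -0.0, 1.443]
contact_force: [0.9, -0.9, -2.6]
opening: 0.0094
grip_force: 40.0
```

Request:
{"fn": "carry_out", "kwargs": {
  "commands": [
    [[0, -0.01, 0], 0, 0],
    [[0, -0.01, 0], 0, 0],
    [[0, -0.01, 0], 0, 0],
    [[0, -0.01, 0], 0, 0],
    [[0, -0.01, 0], 0, 0],
    [[0, -0.01, 0], 0, 0],
    [[0, -0.01, 0], 0, 0],
    [[0, -0.003, 0], 0, 0],
    [[0, 0, 0], 0, 0]
  ]
}}

```text
time: 7.92
tool_pos: [0.4613, -0.1951, 0.0818]
tool_rot: [3.141, 0.0, 1.444]
contact_force: [0.4, -0.7, -2.3]
opening: 0.0102
grip_force: 40.0
```

```bash
python3 -c "
from look import *
d=look('wrist','w2',dict(track=0,bar=.004,open_end=.004,grip=.084))
d=look('top','t2',{})
d=look('scene','s2',{})
cv2.imwrite('pics/s2c.png',cv2.resize(d['pixels'][130:260,170:340,::-1],None,fx=3,fy=3))
a=cv2.imread('pics/w2.png');b=cv2.imread('pics/s2c.png');b=cv2.resize(b,(400,306))
cv2.imwrite('pics/m2.png',np.vstack([cv2.resize(a,(400,290)),b]))"
```

```text
[ 0.4613 -0.1951  0.0818] [3.1411 0.0002 1.4436] 7.925 [ 0.4028 -0.731  -2.2644] 0.01021224593636182 39.996898770332336
track [397.7 227.5] 0.83 [ 0.5367 -0.2057  0.    ]
bar [247.3 231.2] 0.84 [ 0.4415 -0.1944  0.004 ]
grip [276.7 298.2] 0.67 [ 0.46   -0.1975  0.084 ]
[ 0.4615 -0.1951  0.0817] [3.1414 0.0002 1.4439] 8.175 [-0.37   -0.1921 -2.8735] 0.009972345047678235 39.99693810939789
[ 0.4615 -0.1951  0.0817] [3.1415 0.0001 1.4439] 8.225 [ 0.2642  0.4513 -2.5201] 0.00990864118154457 39.996859431266785
```

View pics/m2.png

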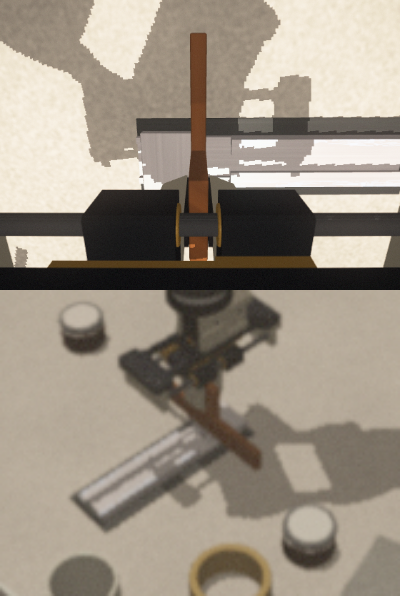

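Request:
{"fn": "carry_out", "kwargs": {
  "commands": [
    [[0, 0, -0.004], 0, 0],
    [[0, 0, -0.005], 0, 0],
    [[0, 0, -0.006], 0, 0],
    [[0, 0, -0.005], 0, 0],
    [[0, 0, 0], 0, 0]
  ]
}}

```text
time: 8.9
tool_pos: [0.4616, -0.1952, 0.1023]
tool_rot: [3.141, 0.001, 1.444]
contact_force: [-0.1, -0.2, -2.3]
opening: 0.0098
grip_force: 40.0
```

Request:
{"fn": "carry_out", "kwargs": {
  "commands": [
    [[0, 0, -0.03], 0, 0],
    [[0, 0, -0.05], 0, 0],
    [[0, 0, -0.05], 0, 0],
    [[0.02, 0, -0.02], 0, 0],
    [[0.05, 0.005, 0], 0, 0],
    [[0.05, 0.005, 0], 0, 0],
    [[0.05, 0.005, 0], 0, 0],
    [[0.05, 0.005, 0], 0, 0],
    [[0.03, 0, 0], 0, 0],
    [[0, 0, 0], -0.13, 0],
    [[0, 0, 0], -0.13, 0],
    [[0, 0, 0], 0, 0]
  ]
}}

```text
time: 10.4
tool_pos: [0.5126, 0.0506, 0.2514]
tool_rot: [-3.141, -0.0, 1.703]
contact_force: [-0.6, -0.5, -1.7]
opening: 0.0098
grip_force: 40.0
```

```bash
python3 -c "
from look import *
d=look('wrist','w3',dict(board=0,ledge=.006,cup0=.006))"
```

```text
[0.5126 0.0506 0.2514] [-3.1409 -0.      1.7029] 10.4 [-0.6101 -0.5241 -1.727 ] 0.009757130372251895 39.99619245529175
ledge [437.8  21. ] 0.77 [0.6421 0.2169 0.006 ]
ledge [491.1 211. ] 0.67 [0.748  0.0414 0.006 ]
cup0 [376.   24.7] 0.93 [0.5848 0.206  0.006 ]
cup0 [381.   95.7] 0.64 [0.603  0.1435 0.006 ]
```

View pics/w3.png

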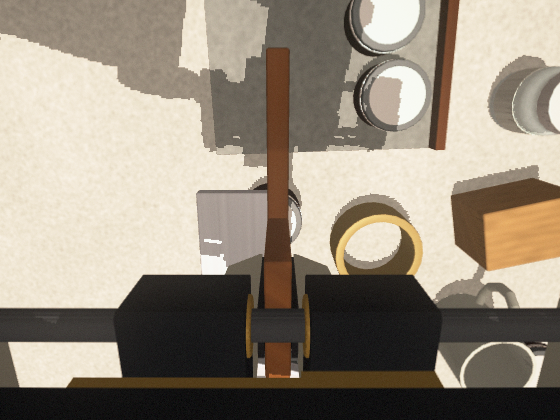

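```bash
python3 -c "
from look import *
d=cam('wrist')
im=cv2.cvtColor(d['pixels'],cv2.COLOR_RGB2GRAY)
print(d['pixels'][5,436:465].tolist());print(d['pixels'][130,425:455].tolist())
for p,z in [((434,148),.024),((448,1),.024),((435,135),.024),((215,153),.006),((429,149),.006),((300,152),.006),((207,10),.006)]: print(p,w(d,p,z))"
```

```text
[[185, 176, 158], [187, 177, 159], [186, 178, 160], [125, 116, 98], [63, 53, 41], [57, 46, 37], [56, 44, 34], [58, 46, 37], [59, 47, 37], [57, 42, 32], [56, 44, 33], [76, 53, 39], [112, 69, 46], [122, 76, 50], [120, 74, 49], [116, 71, 43], [111, 65, 42], [112, 69, 45], [112, 70, 46], [111, 71, 47], [113, 70, 45], [115, 74, 47], [200, 175, 151], [237, 227, 206], [241, 231, 212], [241, 232, 215], [241, 231, 215], [241, 232, 214], [240, 230, 212]]
[[178, 168, 148], [183, 170, 152], [181, 169, 153], [174, 165, 147], [134, 120, 101], [66, 53, 42], [67, 54, 45], [62, 51, 40], [66, 52, 41], [65, 52, 42], [66, 52, 42], [87, 60, 43], [132, 85, 61], [140, 88, 60], [139, 85, 58], [137, 86, 56], [135, 87, 56], [133, 83, 54], [133, 84, 56], [135, 82, 51], [134, 86, 57], [195, 168, 146], [240, 232, 214], [240, 231, 213], [240, 231, 213], [241, 233, 214], [241, 231, 213], [238, 229, 209], [239, 230, 212], [240, 230, 210]]
(434, 148) [0.6613 0.1009 0.024 ]
(448, 1) [0.641  0.2294 0.024 ]
(435, 135) [0.6591 0.1134 0.024 ]
(215, 153) [0.4439 0.0648 0.006 ]
(429, 149) [0.6642 0.0978 0.006 ]
(300, 152) [0.5316 0.0773 0.006 ]
(207, 10) [0.4256 0.1975 0.006 ]
```

Request:
{"fn": "carry_out", "kwargs": {
  "commands": [
    [[0, 0, 0], -0.02, 0],
    [[0.037, 0.002, 0], 0, 0],
    [[0.037, 0.002, 0], 0, 0],
    [[0.037, 0.002, 0], 0, 0],
    [[0.036, 0.001, 0], 0, 0],
    [[0, 0, 0], 0, 0],
    [[0, 0, 0], 0, 0]
  ]
}}

```text
time: 11.52
tool_pos: [0.4973, 0.1964, 0.2516]
tool_rot: [-3.141, 0.001, 1.724]
contact_force: [-0.7, 0.2, -2.8]
opening: 0.0098
grip_force: 40.0
```

```bash
python3 -c "
from look import *
d=look('wrist','w4',dict(ledge=.006,cup0=.006))
im=d['pixels'].astype(int)"
```

```text
[0.4973 0.1964 0.2516] [-3.1414  0.0006  1.7243] 11.525 [-0.6842  0.2422 -2.7519] 0.009847673096769897 39.9968022108078
ledge [415.9 177.4] 0.62 [0.6419 0.2159 0.006 ]
cup0 [361.6 177.9] 0.9 [0.5849 0.2066 0.006 ]
cup0 [364.  237.1] 0.8 [0.6023 0.1411 0.006 ]
cup0 [342.8 111.3] 0.75 [0.5513 0.2707 0.006 ]
```

View pics/w4.png

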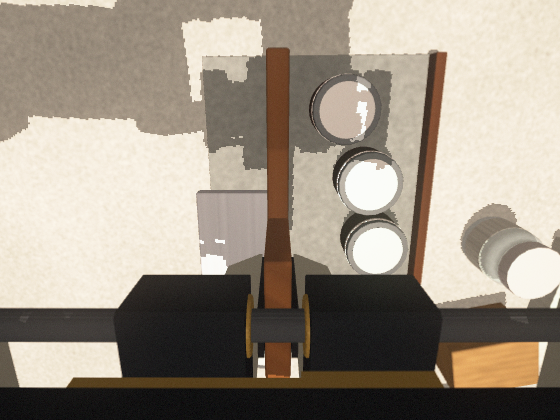

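```bash
python3 -c "
from look import *
d=cam('wrist'); im=d['pixels'].astype(float).mean(2)
P=[]
for r in range(60,265,5):
    g=im[r-1:r+2].mean(0); xs=round(430-(r-54)*19/216)
    k=[c for c in range(xs-8,xs+9)]; df=[g[c-1]-g[c+1] for c in k]; i=int(np.argmax(df))
    if df[i]>40: P.append(w(d,(k[i],r),.006)[:2])
P=np.array(P);print(len(P))
vx,vy,x0,y0=cv2.fitLine(P.astype(np.float32),cv2.DIST_HUBER,0,.001,.001).ravel()
yaw=np.arctan2(-vx*np.sign(vy),abs(vy)); print('yaw',yaw,x0,y0)
ux=np.array([np.cos(yaw),np.sin(yaw)]); uy=np.array([-ux[1],ux[0]])
s=robot.observe(); t=s['tool_pos'][:2]
print('tcp to ledge',(np.array([x0,y0])-t)@ux,'res',np.abs((P-[x0,y0])@ux).max())
for p in [(430,53),(203,57)]: print(w(d,p,.006))
for p in [(349,106),(374,182),(380,249)]:
    q=w(d,p,.048)[:2]; print('cup',q,(q-[x0,y0])@ux,(q-t)@uy)
"
```

```text
41
yaw 0.16290684 0.64093286 0.22636408
tcp to ledge 0.14642022799948284 res 0.0006275014446756452
[0.6242 0.3364 0.006 ]
[0.4075 0.2997 0.006 ]
cup [0.549  0.2759] -0.08265060878979319 0.07054304481906079
cup [0.5869 0.2112] -0.05578603228261827 0.000612239879360679
cup [0.6084 0.1448] -0.045286797213053585 -0.06841488769721232
```

Request:
{"fn": "carry_out", "kwargs": {
  "commands": [
    [[0, 0, 0.03], -0.01, 0],
    [[0, 0, 0.05], 0, 0],
    [[0, 0, 0.04], 0, 0],
    [[0, 0, 0.03], 0, 0],
    [[0, 0, 0.01], 0, 0],
    [[0, 0, 0.005], 0, 0],
    [[0, 0, 0], 0, 0],
    [[0, 0, 0], 0, 0]
  ]
}}

```text
time: 12.72
tool_pos: [0.498, 0.1969, 0.0878]
tool_rot: [3.14, -0.0, 1.734]
contact_force: [-0.4, 0.6, -2.1]
opening: 0.0098
grip_force: 40.0
```

Request:
{"fn": "carry_out", "kwargs": {
  "commands": [
    [[0, 0.005, 0.002], 0, 0],
    [[0, 0.007, 0], 0, 0],
    [[0, 0.005, 0], 0, 0],
    [[0, 0.005, 0], 0, 0],
    [[0, 0.005, 0], 0, 0],
    [[0, 0.005, 0], 0, 0],
    [[0, 0.005, 0], 0, 0],
    [[0, 0.005, 0], 0, 0],
    [[0, 0.005, 0], 0, 0],
    [[0, 0.005, 0], 0, 0],
    [[0, 0.005, 0], 0, 0],
    [[0, 0.005, 0], 0, 0],
    [[0, 0.004, 0], 0, 0],
    [[0, 0.004, 0], 0, 0],
    [[0, 0, 0], 0, 0]
  ]
}}

```text
time: 14.6
tool_pos: [0.567, 0.2082, 0.0847]
tool_rot: [3.141, 0.0, 1.734]
contact_force: [-0.7, 0.2, -2.6]
opening: 0.0096
grip_force: 40.0
```

```bash
python3 -c "
from look import *
d=look('wrist','w5',{})
a=look('scene','s5',{})['pixels'][220:350,260:430,::-1]
cv2.imwrite('pics/m5.png',np.vstack([cv2.resize(d['pixels'][:260,:,::-1],(500,232)),cv2.resize(a,(450,344))[:, :450].copy() if 0 else cv2.resize(a,(500,366))]))"
```

```text
[0.567  0.2082 0.0847] [3.1406 0.     1.7337] 14.6 [-0.7203  0.2374 -2.5932] 0.009618171531811388 39.9968022108078
[0.5669 0.2082 0.0848] [3.1404 0.     1.7337] 14.65 [-0.874   0.0037 -2.9982] 0.010128726203872486 39.996963143348694
```

View pics/m5.png

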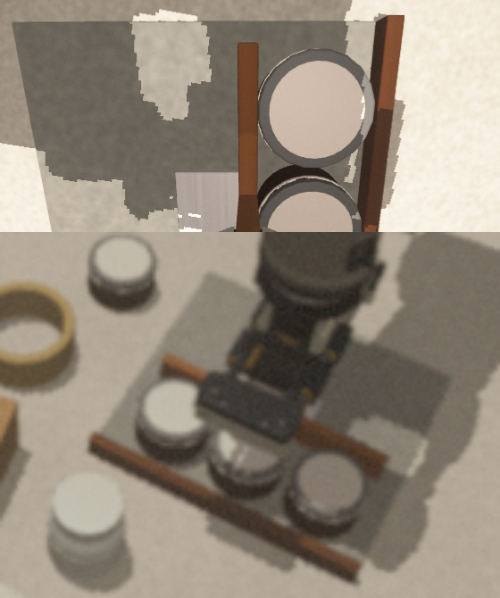

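Request:
{"fn": "carry_out", "kwargs": {
  "commands": [
    [[0, 0.003, 0], 0, 0],
    [[0, 0.003, 0], 0, 0],
    [[0, 0.001, 0], 0, 0],
    [[0, 0, 0], 0, 0]
  ]
}}

```text
time: 15.2
tool_pos: [0.5734, 0.2093, 0.0846]
tool_rot: [3.141, 0.0, 1.734]
contact_force: [-1.4, -0.6, -1.6]
opening: 0.0098
grip_force: 40.0
```

Request:
{"fn": "carry_out", "kwargs": {
  "commands": [
    [[0, 0.001, 0], 0, 0],
    [[0, 0.001, 0], 0, 0],
    [[0, 0, 0], 0, 0]
  ]
}}

```text
time: 15.58
tool_pos: [0.5754, 0.2096, 0.0846]
tool_rot: [3.141, 0.0, 1.734]
contact_force: [-1.3, -0.0, -2.5]
opening: 0.0093
grip_force: 40.0
```

Request:
{"fn": "carry_out", "kwargs": {
  "commands": [
    [[0, 0.001, 0], 0, 0],
    [[0, 0, 0], 0, 0]
  ]
}}

```text
time: 15.82
tool_pos: [0.5764, 0.2098, 0.0847]
tool_rot: [3.141, 0.0, 1.734]
contact_force: [-1.5, 0.5, -2.6]
opening: 0.0097
grip_force: 40.0
```

Request:
{"fn": "carry_out", "kwargs": {
  "commands": [
    [[0, 0.001, 0], 0, 0],
    [[0, 0, 0], 0, 0]
  ]
}}

```text
time: 16.08
tool_pos: [0.5771, 0.2099, 0.0846]
tool_rot: [-3.141, 0.0, 1.734]
contact_force: [-2.6, -0.3, -2.8]
opening: 0.01
grip_force: 40.0
```

Request:
{"fn": "carry_out", "kwargs": {
  "commands": [
    [[0, 0.001, 0], 0, 0],
    [[0, 0, 0], 0, 0]
  ]
}}

```text
time: 16.32
tool_pos: [0.5772, 0.2099, 0.0846]
tool_rot: [-3.139, 0.0, 1.734]
contact_force: [-5.0, -1.2, 0.2]
opening: 0.0096
grip_force: 40.0
```

Request:
{"fn": "carry_out", "kwargs": {
  "commands": [
    [[0, 0.001, 0], 0, 0],
    [[0, 0, 0], 0, 0]
  ]
}}

```text
time: 16.58
tool_pos: [0.5773, 0.2099, 0.0845]
tool_rot: [-3.137, 0.0, 1.734]
contact_force: [-9.5, -1.8, 2.4]
opening: 0.0099
grip_force: 40.0
```

```bash
python3 -c "
from look import *
s=robot.observe();print(s['contact_force'],s['torque'],s['tool_rot'])
d=look('wrist','w6',{})
cv2.imwrite('pics/m6.png',cv2.resize(d['pixels'][:260,230:500,::-1],(620,597)))"
```

```text
[-9.5294 -1.7943  2.4015] [-0.3225  1.5363  0.0481] [-3.1369  0.0003  1.7339]
[0.5773 0.2099 0.0845] [-3.1369  0.0003  1.7339] 16.575 [-9.5294 -1.7943  2.4015] 0.009871789397608001 39.99939680099487
```

View pics/m6.png

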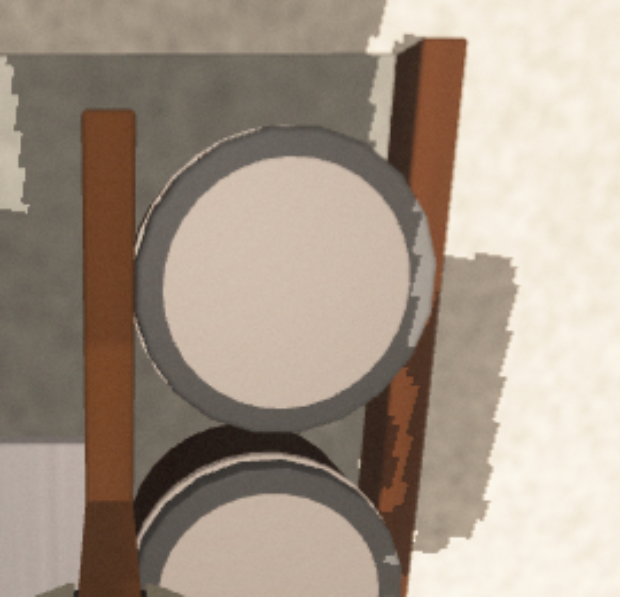

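Request:
{"fn": "carry_out", "kwargs": {
  "commands": [
    [[0, -0.002, 0], 0, 0],
    [[0, -0.002, 0], 0, 0],
    [[0, -0.006, 0], 0, 0],
    [[0, -0.01, 0], 0, 0],
    [[0, -0.01, 0], 0, 0],
    [[0, -0.01, 0], 0, 0],
    [[0, -0.005, 0], 0, 0],
    [[0, 0, 0.001], 0, 0],
    [[0, 0, 0], 0, 0]
  ]
}}

```text
time: 17.75
tool_pos: [0.5351, 0.203, 0.0837]
tool_rot: [3.141, 0.0, 1.734]
contact_force: [-0.4, -0.5, -3.2]
opening: 0.0099
grip_force: 40.0
```

Request:
{"fn": "carry_out", "kwargs": {
  "commands": [
    [[0, 0, 0.0005], 0, 0],
    [[0, 0, 0.0005], 0, 0],
    [[0, 0, 0], 0, 0]
  ]
}}

```text
time: 18.12
tool_pos: [0.5352, 0.203, 0.0836]
tool_rot: [3.14, 0.0, 1.734]
contact_force: [-1.8, -1.1, 5.7]
opening: 0.0097
grip_force: 40.0
```

Request:
{"fn": "carry_out", "kwargs": {
  "commands": [
    [[0, 0, -0.0005], 0, 0],
    [[0, 0, 0], 0, 0.2],
    [[0, 0, 0], 0, 0.4],
    [[0, 0, 0], 0, 0.7],
    [[0, 0, 0], 0, 0.7],
    [[0, 0, 0], 0, 0.7],
    [[0, 0, 0], 0, 0.7],
    [[0, 0, -0.01], 0, 0.7],
    [[0, 0, -0.03], 0, 0.7],
    [[0, 0, -0.05], 0, 0.7],
    [[0, 0, -0.05], 0, 0.7],
    [[-0.04, -0.02, -0.03], 0, 0.7],
    [[-0.06, -0.03, 0], 0, 0.7],
    [[0, 0, 0], 0, 0.7]
  ]
}}

```text
time: 19.88
tool_pos: [0.5022, 0.0975, 0.2546]
tool_rot: [3.14, 0.001, 1.73]
contact_force: [-0.1, 1.1, 0.5]
opening: 0.0642
grip_force: 0.0
```

```bash
python3 -c "
from look import *
d=look('wrist','w7',dict(bar=.006,cup0=.006))
a=look('scene','s7',dict(spare_low=0,tape=0))
cv2.imwrite('pics/m7.png',np.vstack([cv2.resize(d['pixels'][:280,:,::-1],(560,280)),cv2.resize(a['pixels'][200:360,220:450,::-1],(460,320))[:, :460] if 0 else cv2.resize(a['pixels'][210:340,220:450,::-1],(560,316))]))"
```

```text
[0.5022 0.0975 0.2546] [3.1404 0.0011 1.7296] 19.875 [-0.0739  1.0637  0.5186] 0.06415587813665057 0.0
bar [308.7  75.5] 0.9 [0.5163 0.2002 0.006 ]
bar [405.3  80. ] 0.58 [0.6119 0.2113 0.006 ]
bar [482.4 253.9] 0.37 [0.7476 0.0428 0.006 ]
cup0 [406.8  79.4] 0.94 [0.6132 0.2121 0.006 ]
cup0 [399.5 145.7] 0.79 [0.6225 0.1473 0.006 ]
[0.5033 0.1009 0.2537] [ 3.1406 -0.0003  1.7335] 20.025 [-0.1355  0.5537 -0.0775] 0.0641968182036668 0.0
spare_low [303.4 238.9] 0.66 [0.5056 0.0173 0.    ]
tape [264.6 263.4] 0.71 [ 0.6346 -0.0103  0.    ]
```

View pics/m7.png

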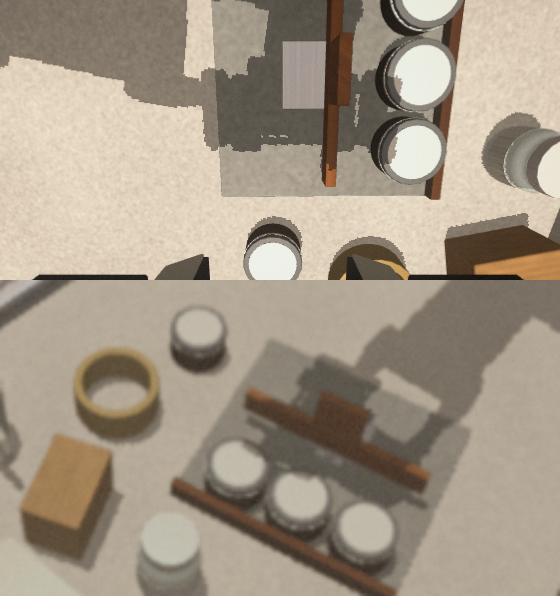

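The bar stands upright on the board, clear of the cups. All three cups stand upright in a row against the ledge, and the other objects in view have not moved.

```bash
python3 -c "
from h import *
print(robot.hand_in())"
```

```text
the job is handed in; nothing more can be done
None
```

The job is handed in at about 20 s of robot time: the bar was slid to the open end and lifted off, the blade pushed all three cups into one row against the ledge, and the bar now stands upright on the board about 40 mm clear of them.

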